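# Slide the pin block under the spring flap of the drop box

## Robot

A 6-joint arm with a two-finger parallel gripper is mounted at the origin on a cart in front of the work surface, level with it; the furniture and walls round the work are solid. World frame = base frame: x ahead of the robot, y to its left, z up, the work surface at z = 0. Lengths are in m, angles in rad, forces in N, time in s.
With the tool pointing down it reaches from about 0.35 to 0.775 m from the base axis. Payload 7.3 kg.
Tool frame: the origin (TCP) lies midway between the tips of the shut fingers; the grasp point (between the pads) lies 19 mm behind it; z points along the fingers, y is the line along which they close (so a half turn about z gives the same grasp; the last joint's range is limited). The gripper opens to 92 mm and grips with 3 to 60 N. Pads are 19 mm wide; open, the fingers measure 130 mm over their backs; the gripper's body (75 mm by 190 mm) begins 47 mm behind the grasp point.
Start: joints at [1.064, 0.342, 1.524, -0, 1.275, -0.146], TCP at [0.185, 0.491, 0.227] pointing down, gripper open.
Joint ranges: [-2.53, 2.53], [-0.77, 2.02], [0.04, 2.7], [-1, 4.14], [0.28, 2.66], [-3.11, 3.11]. Speed limits (rad/s): [2.57, 2.57, 3.14, 3.14, 3.14, 3.14].

## Interface

Orientations are given as [roll, pitch, yaw] about the fixed x, y, z axes, in that order (R = Rz(yaw) Ry(pitch) Rx(roll)).
In Python, from cell import monitor, vision, workorder gives the robot as it stands.
- The arm moves only by the tool move_arm, never from a script. Its argument "rows" is a list of rows, each a list of 5 numbers: the shift along the world's x, y, z in mm, then the turn about the world's z in rad, then the closure, from -1 (fully open) to 1 (shut). A call has 1 to 12 rows; each row shifts and turns the commanded pose from where the row before left it; what a row does not reach is not made up. A row lasts 1/10 s, in which the tool goes at most 50 mm and 8.59 degrees, less where a joint would pass 70% of its speed; a pose out of reach is approached as far as the arm can. A call is refused whole if a number of a shift passes 50 or a number of a turn 0.15, either way. A call with a gripper value outside its range is refused whole. The fingers move at their own pace and stop on an object; "newtons" is the grip in N (left out, the last holds). Time passes only in rows, so rows that do not move let the fingers close. It gives the time, the measured TCP pose, the force, the opening and the grip force at its end, in the units of the state.
- monitor.observe(): the state, without advancing time (a new reading comes with each control period).
- vision.read_camera(name): name is "scene" or "top" or "wrist"; returns the picture (480x640x3 uint8, red, green, blue); there is no depth.
- vision.get_calibration(name): a dict with "K" (3x3 intrinsics, pixels), "k1" (the pictures are not rectified: a ray, as slopes to the right and down, at radius r is drawn at 1 + k1 r^2 times it, then the intrinsics apply), "T" (4x4, takes a point from camera to world coordinates); the wrist camera has in their place "mount" (4x4, takes a point from camera to tool coordinates, whose origin is the TCP and whose axes are the flange's). Camera axes: x right, y up, looking along -z (the intrinsics and any distortion apply to the point x, -y, -z); pixel columns grow to the right and rows downward; lengths in m; the calibration is good to about 2 mm. A picture is of the moment at which its call begins: read the wrist's pose just before it. get_calibration takes no time and is no camera call.
- workorder.hand_in(): hands the job in; it is judged then, once.
The state is a dict: "time": time; "qpos": joint angles; "qvel": joint speeds; "joint_efforts": joint torques, N m; "tool_pos": TCP position; "tool_rot": TCP orientation; "contact_force": force on the tool from outside, world axes, zero at the start; "torque": the same for the moment, N m; "opening": finger opening in m; "grip_force": force on a finger pad.
Only numpy, scipy, OpenCV 4.12 (cv2) and the standard library are available. Lean on these libraries where they do the work, as an engineer would, in place of code of your own. Each camera call takes 0.05 s, during which the arm holds its last target. There are 200 camera calls.

## Task

Put the used pin block away in the drop box: press the wing beside the lane down with one fingertip to hold the spring flap open, and while it is held, push the pin block along its lane with the other fingertip until it falls into the pit under the flap. Then let go, so that the flap springs shut over it. Slide the pin block without lifting it, and leave the lock cylinder and the padlock standing beside the box where they are.

Things in the scene. Friction and masses are not known exactly. Their poses are not given: they have to be found in the camera images.
- drop_box: Fixed grey steel drop box, 242 long (x) x 86 wide x 70 mm high. Origin: at desk level under the middle of the pit's front edge; x along the lane towards the pit, y to the wing's side, z up. x -150 to 0: solid, its flat top (70 mm high) is the lane. x 0 to 88: pit, y -32 to 32, floor 4 mm above the desk, under the flap. The box's +y side is at y = 46; below the wing is only desk.
- pit_edge (a point): Middle of the pit's front edge, at the level of the lane's floor (70 mm above the desk). The lane is straight, between two steel rails at box y -25 and +25 mm (inner faces), each 4 mm thick and 7 mm high.
- flap (a joint): Angle of the spring flap, rad: 0 shut, 1.0 fully open. An aluminium hood over the pit (box x -3 to 90, y -34 to 38, top 39 mm above the lane); its front panel shuts the lane on the -y half. The hinge line runs along box x at y = 42, z = 75 mm; the -y side swings up. The block cannot push it open; from 0.6 rad the block passes under. A spring shuts it when the wing is let go.
- wing_mid (a point): Centre of the press wing, a steel plate with rubber ribs that is one piece with the flap: box x -150 to -12, 4 mm thick, from 12 to 44 mm off the hinge line. Shut, it slopes up and outward at 48 degrees, outer edge 108 mm above the desk. Pressed, it is level at 0.84 rad: box y 54 to 86, top at z = 77 mm. Here it takes 3 to 8 N; a fingertip may slide along it.
- pin_block: Loose drilled dark steel block, 62 mm long (own y) x 42 mm wide (own x) x 18 mm high, with three thin pins on top up to 30 mm high that may be ignored; 0.24 to 0.45 kg. Origin: centre of its underside. It lies lengthwise in the lane on its floor, 70 mm above the desk, its own y axis along the lane. It tips into the pit once its middle has passed the pit edge.
- lock_cylinder: Bystander: loose nickel lock cylinder, 72 x 17 x 38 mm, standing on the desk on the wing's side of the box. Origin: centre of its underside.
- padlock: Bystander: loose brass padlock, 42 x 18 x 69 mm, standing on the desk on the other side of the box. Origin: centre of its underside.
Things that resemble listed ones, but are neither listed nor needed, are in the scene too. What is shaped like the pin_block but orange or purple is not meant.

How it is judged:
On the way, in this order (a step that is already met when the one before it is completed fails the run):
1. a fingertip holds the flap open by its wing while the pin block is still before the pit (value of joint flap above 0.55 rad and contact force between the fingers and flap above 0.5 N and x of pin_block in the frame of drop_box below -0.03 m), for 0.1 s.
2. the pin block is pushed under the held flap, to the brink of the pit (value of joint flap above 0.5 rad and contact force between the fingers and flap above 0.3 N and x of pin_block in the frame of drop_box above -0.02 m), for 0.05 s.
At the end, for the whole second after the job is handed in: The pin block lies at rest in the pit, its origin between the pit's front edge and back wall and lower than 60 mm above the desk; the flap is shut (below 0.06 rad) (x of pin_block in the frame of drop_box between 0 and 0.09 m and z of pin_block in the frame of drop_box below 0.06 m and value of joint flap below 0.06 rad and linear speed of pin_block below 0.02 m/s); the robot touches nothing.
It fails at once if the pin block is lifted more than 12 mm off the lane (z of pin_block in the frame of drop_box above 0.082 m).
It fails at once if the lock cylinder is moved by more than 15 mm or tipped over (distance of lock_cylinder from where it was at the start of the episode above 0.015 m or angle between lock_cylinder's own z axis and vertical above 0.5 rad).
It fails at once if the padlock is moved by more than 15 mm or tipped over (distance of padlock from where it was at the start of the episode above 0.015 m or angle between padlock's own z axis and vertical above 0.5 rad).
It also fails if it takes over 35 s, if anything falls off the work surface, if the arm or the gripper's body presses on something with over 40 N, if the wrist force passes 120 N, or if a joint passes its speed limit or range.

## Working session

There is one attempt and no reset: what is moved stays moved. The work goes in short steps, Python scripts to look and compute and a tool call to move; the robot and the scene stay as the last step left them, time stands still between calls to the robot, and variables do not carry over. Pictures are saved under pics/ and viewed, at most 10 in all, crops included, and the job is handed in when it is done.

Besides the shell and the picture viewer there is one more tool, called after "Emit:" by a JSON object that holds its "api" and its "payload", one argument or row to a line. move_arm: Moves the arm, as the interface text tells. Its arguments: {"type":"object","properties":{"rows":{"type":"array","items":{"type":"array","items":{"type":"number"}}},"newtons":{"type":"number"}},"required":["rows"]}

```bash
mkdir -p pics; ls; cat > h.py <<'E'
import numpy as np, cv2
from cell import monitor, vision, workorder
def ray(cam,u,v):
    c=vision.get_calibration(cam);K=np.array(c["K"]);T=np.array(c["T"])
    d=np.array([(u-K[0,2])/K[0,0],(v-K[1,2])/K[1,1]]);s=d.copy()
    for _ in range(20): s=d/(1+c["k1"]*(s@s))
    return T[:3,3],T[:3,:3]@np.array([s[0],-s[1],-1.])
def onz(cam,u,v,z):
    o,r=ray(cam,u,v);return o+r*(z-o[2])/r[2]
def proj(cam,p):
    c=vision.get_calibration(cam);K=np.array(c["K"]);T=np.array(c["T"])
    q=T[:3,:3].T@(np.array(p)-T[:3,3]);s=np.array([q[0],-q[1]])/-q[2]
    s=s*(1+c["k1"]*(s@s));return K[:2,:2]@s+K[:2,2]
E
python3 - <<'E'
from h import *
for n in ("scene","top"):
    cv2.imwrite(f"pics/{n}0.png",vision.read_camera(n)[:,:,::-1])
    print(vision.get_calibration(n)["T"])
print(monitor.observe())
E
```

```text
pics
[[ 0.51735622  0.5030672  -0.69229035 -0.01660602]
 [-0.85544583  0.32628383 -0.40218317 -0.28763341]
 [ 0.02355799  0.80028886  0.5991517   0.5874923 ]
 [ 0.          0.          0.          1.        ]]
[[ 0.01073382  0.99096937 -0.13365813  0.42400914]
 [-0.99978096  0.00823408 -0.01924117  0.04897123]
 [-0.01796685  0.13383538  0.99084069  1.0738785 ]
 [ 0.          0.          0.          1.        ]]
{'time': 0.1, 'qpos': array([ 1.06398608e+00,  3.42662029e-01,  1.52489628e+00,  5.55579686e-07,
        1.27539631e+00, -1.46005910e-01]), 'qvel': array([-0.00073059, -0.00051526, -0.00186065, -0.00084246,  0.00084371,
       -0.00082354]), 'joint_efforts': array([ 1.09590153e-03, -4.32002056e+01, -2.44696140e+01,  7.18720257e-02,
        5.27133280e-02, -3.17768706e-05]), 'tool_pos': array([0.18514911, 0.49089407, 0.2261186 ]), 'tool_rot': array([-3.14024525e+00, -1.98675241e-04,  2.78078802e+00]), 'contact_force': array([ 0.5701151 , -0.07374139,  0.04842079]), 'torque': array([ 0.0227434 , -0.0234402 , -0.01288176]), 'grip_force': 0.0, 'opening': 0.09181074298126038}
```

View pics/top0.png

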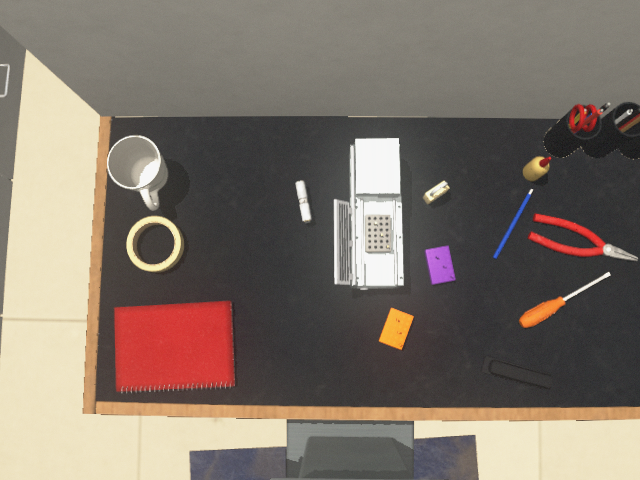

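View pics/scene0.png

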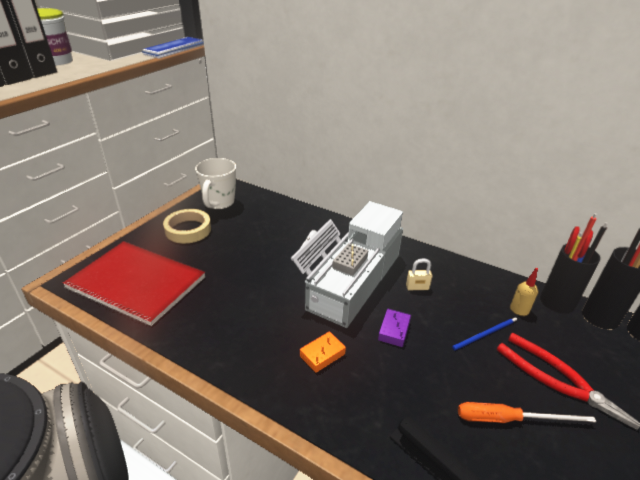

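The top view (up = world +x, left = world +y) shows the box with its hood at (378,165), the wing at (343,243), the lock cylinder at (303,200) and the padlock at (436,192).

Candidates for the pin block:
- grey drilled block in the lane, about (378,233)
- purple block at (440,265)
- orange block at (396,328)

I choose the one in the lane and check it with a close crop.

```bash
python3 - <<'E'
from h import *
im=cv2.imread("pics/top0.png")[130:300,290:460]
cv2.imwrite("pics/crop.png",cv2.resize(im,None,fx=3.5,fy=3.5,interpolation=cv2.INTER_CUBIC))
print(proj("top",[.185,.491,.226]),proj("scene",[.185,.491,.226]),proj("top",[0,0,0]))
E
```

```text
[ 16.56519684 488.51061886] [-86.36912158 198.69053543] [358.88742695 571.6740933 ]
```

View pics/crop.png

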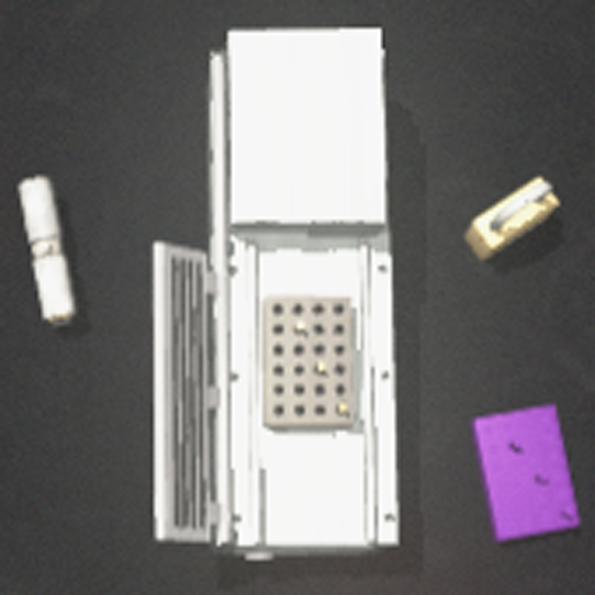

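The crop confirms the grey drilled block with thin pins lying in the lane at crop (310,363). The hood top corners are (228,30)–(386,222), and the wing's outer edge runs from (155,242) to (155,540).

```bash
python3 - <<'E'
from h import *
P=lambda x,y,z:onz("top",290+x/3.5,130+y/3.5,z)
# (crop px, box xyz)
L=[((228,30),(.090,.038,.109)),((383,30),(.090,-.034,.109)),((386,222),(-.003,-.034,.109)),((230,222),(-.003,.038,.109)),
((155,242),(-.012,.0714,.108)),((155,540),(-.150,.0714,.108)),((220,545),(-.150,.046,.070)),((398,545),(-.150,-.040,.070))]
W=np.array([P(*p,b[2])[:2] for p,b in L]);B=np.array([b[:2] for p,b in L])
a=W-W.mean(0);c=B-B.mean(0)
th=np.arctan2((c[:,0]*a[:,1]-c[:,1]*a[:,0]).sum(),(a*c).sum())
R=np.array([[np.cos(th),-np.sin(th)],[np.sin(th),np.cos(th)]]);t=W.mean(0)-R@B.mean(0)
print("yaw",th,"org",t);print(((W-(B@R.T+t))*1e3).round(1))
f=lambda p:(R.T@(np.array(p)[:2]-t)*1e3).round(1)
for n,p,z in [("blk",q,.088) for q in((264,298),(352,297),(355,427),(266,430))]+[("cyl",(35,180),.038),("cyl",(62,320),.038),("pad",(470,240),.05),("pad",(552,185),.069)]:
    w=P(*p,z);print(n,w.round(4),f(w))
E
```

```text
yaw 0.014148434184484396 org [ 0.63757508 -0.02513971]
[[ 0.1  0.2]
 [-0.3 -1. ]
 [ 0.1 -0.2]
 [ 0.5  0.3]
 [ 0.4  1.9]
 [-0.1  2.7]
 [-0.1 -2.8]
 [-0.6 -1.1]]
blk [ 0.6026 -0.0038  0.088 ] [-34.7  21.9]
blk [ 0.6034 -0.0454  0.088 ] [-34.5 -19.7]
blk [ 0.5415 -0.0465  0.088 ] [-96.3 -20. ]
blk [ 0.5398 -0.0048  0.088 ] [-97.5  21.7]
cyl [0.6709 0.1083 0.038 ] [ 35.2 133. ]
cyl [0.5998 0.0938 0.038 ] [-36.1 119.4]
pad [ 0.6394 -0.1074  0.05  ] [  0.6 -82.3]
pad [ 0.663  -0.1449  0.069 ] [  23.7 -120.1]
```

Emit:
{"api": "move_arm", "payload": {
  "rows": [
    [25,-37,0,0.03,0],
    [25,-37,0,0.03,0],
    [25,-37,0,0.03,0],
    [25,-37,0,0.03,0],
    [25,-37,0,0.03,0],
    [25,-37,0,0.03,0],
    [25,-37,0,0.03,0],
    [25,-37,0,0.03,0],
    [25,-37,0,0.03,0],
    [25,-37,0,0.03,0],
    [25,-37,0,0.03,0],
    [25,-37,0,0.03,0]
  ]
}}

```text
time: 1.3
tool_pos: [0.4859, 0.0455, 0.2265]
tool_rot: [3.141, -0.0, -3.141]
contact_force: [0.7, 1.2, 0.0]
opening: 0.0462
grip_force: 0.0
```

Emit:
{"api": "move_arm", "payload": {
  "rows": [
    [15,-21,-20,0.014,0],
    [14,-21,-30,0,0],
    [0,0,-35,0,0],
    [0,0,0,0,0]
  ]
}}

```text
time: 1.7
tool_pos: [0.5113, 0.0049, 0.1374]
tool_rot: [3.14, -0.01, -3.13]
contact_force: [-0.3, -0.6, -0.9]
opening: 0.0461
grip_force: 0.0
```

```bash
python3 - <<'E'
from h import *
s=monitor.observe();print(s["tool_pos"],s["tool_rot"])
a=vision.read_camera("top")[130:300,290:460,::-1];b=vision.read_camera("scene")[150:350,230:470,::-1]
r=lambda i:cv2.resize(i,(400,int(400*i.shape[0]/i.shape[1])),interpolation=cv2.INTER_CUBIC)
a,b=r(a),r(b);b=cv2.copyMakeBorder(b,0,400-b.shape[0],0,0,cv2.BORDER_CONSTANT)
cv2.imwrite("pics/p1.png",np.hstack([a,b]))
E
```

```text
[0.51131354 0.00493955 0.13740745] [ 3.13992458 -0.00984658 -3.12990707]
```

View pics/p1.png

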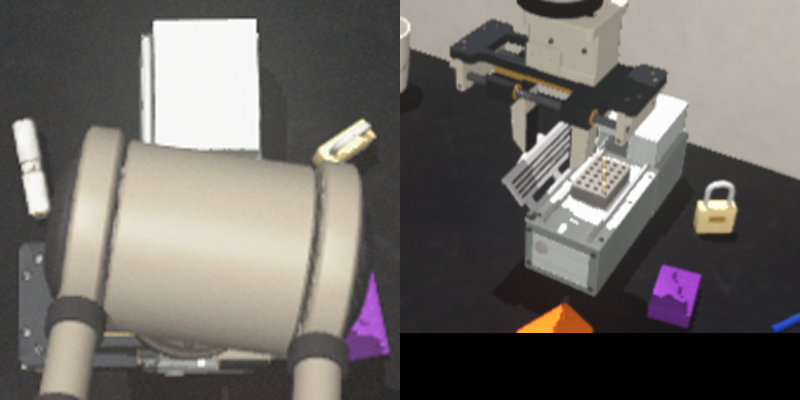

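The scene crop shows both fingers over the box, the wing finger at (525,140) and the lane finger at (580,145), with the block untouched. I descend next.

Emit:
{"api": "move_arm", "payload": {
  "rows": [
    [0,0,-12,0,0],
    [0,0,-12,0,0],
    [0,0,-10,0,0],
    [0,0,-8,0,0],
    [0,0,-6,0,0],
    [0,0,-4,0,0],
    [0,0,0,0,0],
    [0,0,0,0,0]
  ]
}}

```text
time: 2.6
tool_pos: [0.5147, 0.0047, 0.09]
tool_rot: [-3.141, 0.001, -3.128]
contact_force: [0.2, -3.3, 2.6]
opening: 0.0462
grip_force: 1.9
```

Emit:
{"api": "move_arm", "payload": {
  "rows": [
    [0,0,-5,0,0],
    [0,0,-5,0,0],
    [0,0,-3,0,0],
    [0,0,0,0,0],
    [0,0,0,0,0]
  ]
}}

```text
time: 3.1
tool_pos: [0.5154, 0.0066, 0.0779]
tool_rot: [3.139, 0.003, -3.129]
contact_force: [-0.7, 6.4, 9.5]
opening: 0.0461
grip_force: 4.3
```

```bash
python3 - <<'E'
from h import *
s=monitor.observe();print(s["tool_pos"],s["contact_force"])
b=vision.read_camera("scene")[170:330,290:420,::-1]
b=cv2.resize(b,None,fx=3.5,fy=3.5,interpolation=cv2.INTER_CUBIC)
cv2.imwrite("pics/p2.png",b)
E
```

```text
[0.51541743 0.00660631 0.07789152] [-0.68537252  6.42934461  9.47886468]
```

View pics/p2.png

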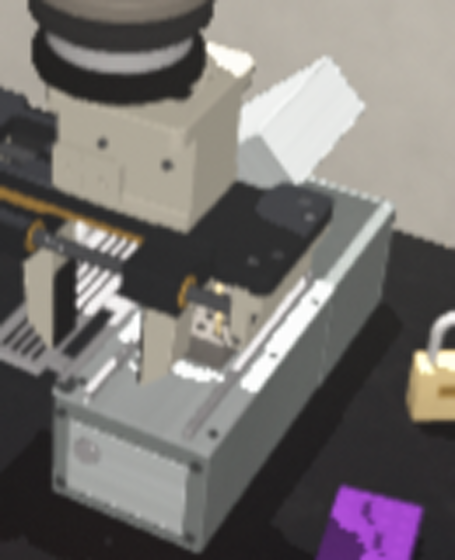

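The crop shows the hood swung open at (300,120), with one finger on the levelled wing and the other in the lane behind the block. I push along the lane.

Emit:
{"api": "move_arm", "payload": {
  "rows": [
    [8,0,0,0,0],
    [8,0,0,0,0],
    [8,0,0,0,0],
    [8,0,0,0,0],
    [8,1,0,0,0],
    [8,0,0,0,0],
    [8,0,0,0,0],
    [6,0,0,0,0],
    [4,0,0,0,0],
    [0,0,0,0,0]
  ]
}}

```text
time: 4.15
tool_pos: [0.5791, 0.0066, 0.0771]
tool_rot: [3.141, -0.003, -3.128]
contact_force: [-6.0, -0.0, 9.3]
opening: 0.0457
grip_force: 4.6
```

```bash
python3 - <<'E'
from h import *
s=monitor.observe();print(s["tool_pos"],s["contact_force"])
b=vision.read_camera("scene")[170:330,290:420,::-1]
b=cv2.resize(b,None,fx=3.5,fy=3.5,interpolation=cv2.INTER_CUBIC)
cv2.imwrite("pics/p3.png",b)
E
```

```text
[0.57913398 0.0066104  0.07710516] [-5.95136684 -0.04441481  9.34193487]
```

View pics/p3.png

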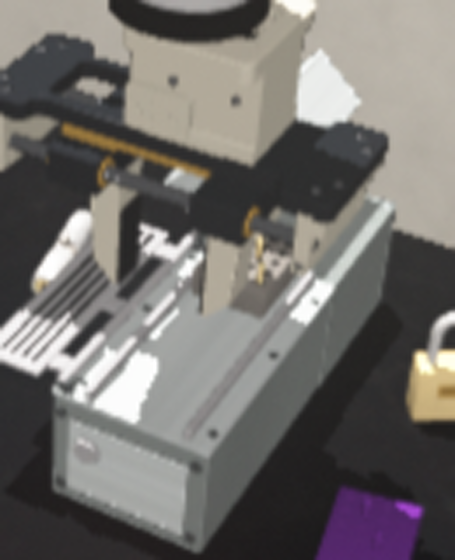

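Emit:
{"api": "move_arm", "payload": {
  "rows": [
    [5,0,0,0,0],
    [4,0,0,0,0],
    [2,0,2,0,0],
    [0,0,2,0,0],
    [0,0,2,0,0],
    [0,0,0,0,0]
  ]
}}

```text
time: 4.8
tool_pos: [0.5912, 0.0058, 0.0832]
tool_rot: [-3.141, -0.0, -3.128]
contact_force: [-3.7, -4.3, 5.7]
opening: 0.0459
grip_force: 3.5
```

Emit:
{"api": "move_arm", "payload": {
  "rows": [
    [4,0,0,0,0],
    [4,0,0,0,0],
    [3,0,0,0,0],
    [0,0,0,0,0]
  ]
}}

```text
time: 5.2
tool_pos: [0.6022, 0.0062, 0.0829]
tool_rot: [3.141, -0.0, -3.128]
contact_force: [-0.6, -1.1, 1.1]
opening: 0.0464
grip_force: 0.6
```

```bash
python3 - <<'E'
from h import *
s=monitor.observe();print(s["tool_pos"],s["contact_force"])
b=vision.read_camera("scene")[170:330,290:420,::-1]
b=cv2.resize(b,None,fx=3.5,fy=3.5,interpolation=cv2.INTER_CUBIC)
cv2.imwrite("pics/p4.png",b)
E
```

```text
[0.60218872 0.0061609  0.08291095] [-0.6431137  -1.08724416  1.11724379]
```

View pics/p4.png

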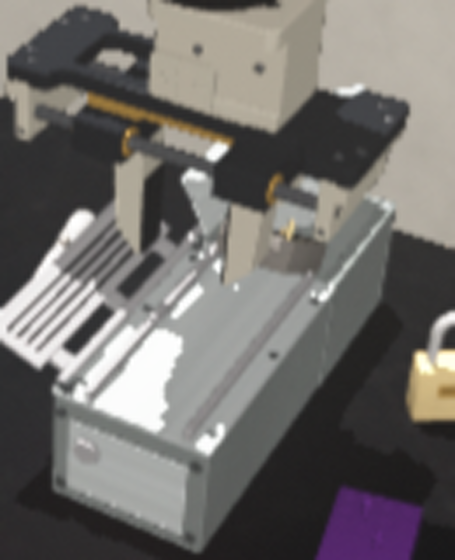

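The crop shows the block's rear still at the lip near (290,255), with a pin at (290,228) and the wing still pressed. I push a little further.

Emit:
{"api": "move_arm", "payload": {
  "rows": [
    [3,0,0,0,0],
    [3,0,0,0,0],
    [0,0,0,0,0]
  ]
}}

```text
time: 5.55
tool_pos: [0.6082, 0.0065, 0.0822]
tool_rot: [3.141, -0.001, -3.128]
contact_force: [-2.5, 0.6, -0.2]
opening: 0.0459
grip_force: 1.4
```

```bash
python3 - <<'E'
from h import *
s=monitor.observe();print(s["tool_pos"],s["contact_force"],s["torque"])
b=vision.read_camera("scene")[170:330,290:420,::-1]
b=cv2.resize(b,None,fx=3.5,fy=3.5,interpolation=cv2.INTER_CUBIC)
cv2.imwrite("pics/p5.png",b)
E
```

```text
[0.60817005 0.00648774 0.08223392] [-2.51155211  0.62865211 -0.21347105] [ 0.00260156  0.42697016 -0.05601916]
```

View pics/p5.png

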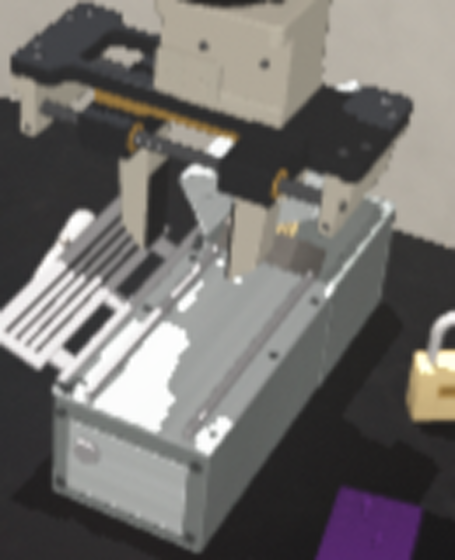

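```bash
python3 - <<'E'
from h import *
w=vision.read_camera("wrist")[:,:,::-1]
b=vision.read_camera("scene")[190:270,330:410,::-1]
b=cv2.resize(b,(400,400),interpolation=cv2.INTER_CUBIC)
w=cv2.resize(w,(400,300));w=cv2.copyMakeBorder(w,0,100,0,0,cv2.BORDER_CONSTANT)
cv2.imwrite("pics/p6.png",np.hstack([w,b]))
E
```

```text
(no output)
```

View pics/p6.png

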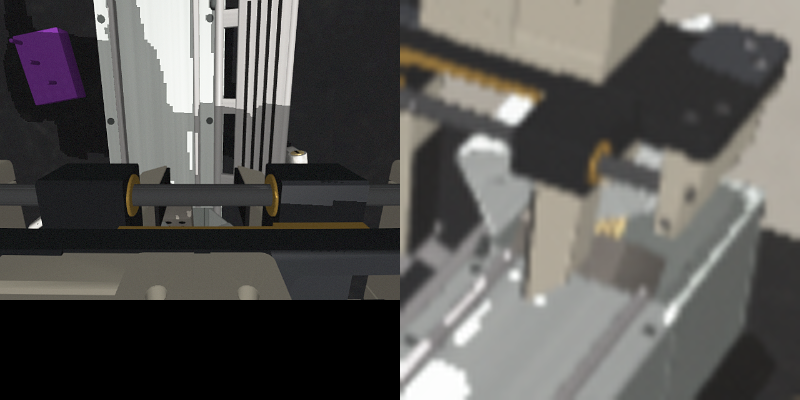

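The crop shows the block tipped nose-down over the edge, its rear face at (620,268). I push on in small steps.

Emit:
{"api": "move_arm", "payload": {
  "rows": [
    [3,0,0,0,0],
    [3,0,0,0,0],
    [2,0,0,0,0],
    [0,0,0,0,0]
  ]
}}

```text
time: 6.1
tool_pos: [0.6169, 0.0058, 0.0832]
tool_rot: [-3.141, 0.001, -3.128]
contact_force: [-4.4, -2.8, 5.6]
opening: 0.046
grip_force: 2.9
```

```bash
python3 - <<'E'
from h import *
s=monitor.observe();print(s["tool_pos"],s["contact_force"],s["torque"])
b=vision.read_camera("scene")[180:280,320:420,::-1]
b=cv2.resize(b,(500,500),interpolation=cv2.INTER_CUBIC)
cv2.imwrite("pics/p7.png",b)
E
```

```text
[0.6168932  0.00577073 0.08320327] [-4.37914589 -2.81507964  5.62521018] [-0.40105629  0.79098254  0.10829742]
```

View pics/p7.png

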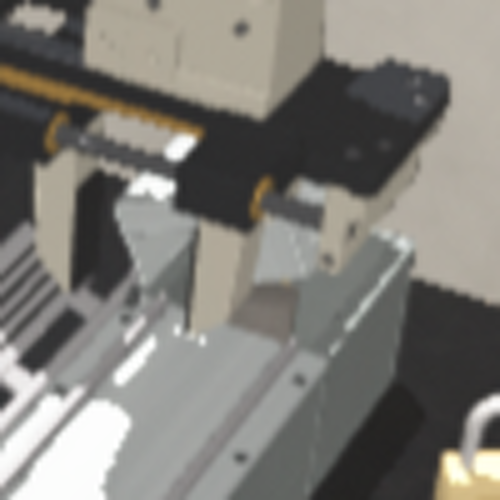

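No views remain, so I continue with numbers only. This crop shows the block's brownish face just past the pit edge, around (265,310).

Emit:
{"api": "move_arm", "payload": {
  "rows": [
    [2,0,0,0,0],
    [2,0,0,0,0],
    [2,0,0,0,0],
    [0,0,0,0,0]
  ]
}}

```text
time: 6.55
tool_pos: [0.623, 0.0056, 0.0837]
tool_rot: [-3.141, 0.002, -3.128]
contact_force: [-3.8, -2.5, 5.4]
opening: 0.0456
grip_force: 3.1
```

```bash
cat > m.py <<'E'
from h import *
import glob
s=monitor.observe();print(s["tool_pos"],s["contact_force"],s["torque"])
def rep(n,im):
    # warm grey-brown, dark: block; (BGR 500x500 zoom of [180:280,320:420])
    b=im[...,0].astype(int);r=im[...,2].astype(int);m=((r-b>8)&(r>60)&(r<150)).astype(np.uint8)
    k,_,st,ce=cv2.connectedComponentsWithStats(m)
    print(n,[(st[i].tolist(),ce[i].round(0).tolist()) for i in range(1,k) if st[i][4]>25], "at blk",[im[v,u].tolist() for u,v in((370,238),(373,242),(376,246))])
i=vision.read_camera("scene")[:,:,::-1].copy()
n=f"pics/s{int(s['time']*100)}.png";cv2.imwrite(n,i)
z=np.full_like(i,0);z[225:265,355:400]=i[225:265,355:400];rep("now",z)
p=cv2.imread("pics/p7.png");p=cv2.resize(p,(100,100),interpolation=cv2.INTER_AREA)
z[:]=0;z[180:280,320:420]=p;y=np.zeros_like(z);y[225:265,355:400]=z[225:265,355:400];rep("p7",y)
E
python3 m.py
```

```text
[0.62295799 0.00562461 0.08367876] [-3.82254159 -2.50128653  5.38188676] [-0.33786417  0.62628215  0.08367834]
now [([364, 225, 15, 23, 134], [372.0, 239.0])] at blk [[107, 114, 119], [109, 115, 121], [107, 113, 118]]
p7 [([363, 225, 16, 23, 157], [371.0, 238.0])] at blk [[101, 109, 113], [111, 117, 122], [108, 114, 120]]
```

```bash
python3 - <<'E'
from h import *
t=.01415;R=np.array([[np.cos(t),-np.sin(t)],[np.sin(t),np.cos(t)]]);o=np.array([.6376,-.0251])
W=lambda x,y,z:[*(R@[x,y]+o),z]
for p in [(0,-21,70),(0,0,70),(0,21,70),(-15,-21,70),(-12,-21,88),(-12,0,88),(0,-21,88),(20,-21,70),(20,-21,40),(88,-21,40),(88,0,40),(88,0,70),(-14.6+9.5,-1,84)]:
    print(p,proj("scene",W(*np.array(p)/1e3)).round(0))
i=cv2.imread("pics/s655.png").astype(int)
print("r-b, and g"); 
for v in range(224,264,2): print(v,[f"{i[v,u,2]-i[v,u,0]}/{i[v,u,1]}" for u in range(358,398,3)])
E
```

```text
(0, -21, 70) [377. 248.]
(0, 0, 70) [367. 245.]
(0, 21, 70) [357. 241.]
(-15, -21, 70) [374. 252.]
(-12, -21, 88) [375. 244.]
(-12, 0, 88) [365. 240.]
(0, -21, 88) [378. 241.]
(20, -21, 70) [381. 243.]
(20, -21, 40) [380. 255.]
(88, -21, 40) [393. 238.]
(88, 0, 40) [383. 235.]
(88, 0, 70) [385. 223.]
(-5.1, -1, 84) [367. 240.]
r-b, and g
224 ['0/169', '15/136', '23/166', '21/147', '10/90', '15/140', '0/165', '0/161', '-1/155', '7/137', '22/168', '9/105', '19/145', '16/172']
226 ['1/163', '19/146', '23/169', '24/168', '20/143', '13/147', '0/167', '-1/162', '1/159', '11/156', '22/169', '18/138', '8/160', '6/195']
228 ['-1/118', '21/161', '22/168', '23/169', '19/140', '6/157', '-1/168', '-1/165', '1/159', '16/161', '22/165', '20/149', '0/120', '0/130']
230 ['-1/110', '21/161', '21/168', '23/169', '19/139', '1/168', '0/168', '1/176', '1/160', '19/153', '18/138', '8/128', '0/120', '0/108']
232 ['0/98', '22/163', '21/169', '23/169', '18/138', '1/169', '-1/169', '-1/167', '-1/159', '2/130', '16/155', '1/122', '1/120', '1/111']
234 ['6/89', '22/165', '22/169', '22/168', '19/138', '0/170', '0
[... 1204 characters left out ...]
', '-1/157', '0/159', '0/126', '-1/99', '0/96', '1/96', '1/99']
254 ['-1/160', '0/160', '1/164', '0/162', '0/164', '2/133', '1/142', '0/142', '-1/158', '0/105', '0/98', '1/97', '1/97', '0/97']
256 ['0/159', '0/163', '0/163', '1/163', '0/151', '2/128', '0/160', '0/109', '-1/137', '0/96', '0/97', '2/96', '1/96', '1/88']
258 ['-1/160', '1/165', '1/162', '0/162', '3/137', '1/143', '0/158', '0/157', '0/104', '0/99', '0/98', '0/98', '0/97', '2/50']
260 ['0/163', '0/163', '-1/163', '0/151', '3/130', '1/160', '1/159', '0/140', '0/100', '0/99', '1/98', '0/97', '0/89', '2/37']
262 ['0/165', '0/162', '0/163', '2/134', '0/147', '0/159', '0/158', '0/105', '-1/102', '1/97', '0/98', '0/96', '1/54', '2/36']
```

Emit:
{"api": "move_arm", "payload": {
  "rows": [
    [-8,0,0,0,0],
    [-8,0,0,0,0],
    [-8,0,0,0,0],
    [-8,0,0,0,0],
    [-8,0,0,0,0],
    [-8,0,0,0,0],
    [-8,0,-2,0,0],
    [-8,0,-3,0,0],
    [0,0,0,0,0]
  ]
}}

```text
time: 7.5
tool_pos: [0.5617, 0.0057, 0.0802]
tool_rot: [-3.141, 0.01, -3.129]
contact_force: [3.8, -1.7, 8.1]
opening: 0.0459
grip_force: 3.8
```

```bash
cat > c.py <<'E'
from h import *
s=monitor.observe();print(s["tool_pos"],s["contact_force"])
i=vision.read_camera("scene")[:,:,::-1].copy();cv2.imwrite(f"pics/s{int(s['time']*100)}.png",i);i=i.astype(int)
j=cv2.imread("pics/scene0.png").astype(int);print("block colour at start",j[262,350],j[268,352],j[255,345])
for v in range(222,256,2): print(v,[f"{i[v,u,2]-i[v,u,0]}/{i[v,u,1]}" for u in range(346,394,3)])
E
python3 c.py
```

```text
[0.56172818 0.00571298 0.08017529] [ 3.81669116 -1.73089792  8.12817637]
block colour at start [173 185 193] [133 140 147] [172 181 189]
222 ['0/47', '0/47', '-1/46', '0/49', '0/48', '-1/47', '0/47', '-1/47', '0/47', '-1/46', '0/48', '0/48', '0/47', '0/48', '0/51', '1/49']
224 ['1/46', '0/44', '0/46', '-1/47', '0/47', '-1/48', '0/48', '0/47', '0/47', '-1/46', '0/47', '0/47', '1/49', '0/47', '0/46', '9/95']
226 ['-1/46', '-1/45', '0/45', '-1/46', '0/47', '-1/47', '0/45', '0/47', '0/47', '0/47', '0/47', '0/47', '1/63', '0/49', '2/49', '10/130']
228 ['-1/45', '0/47', '-1/45', '0/45', '-1/46', '-1/45', '1/43', '0/47', '0/47', '0/49', '-1/64', '0/49', '0/54', '0/46', '12/105', '6/128']
230 ['-2/45', '-1/45', '0/46', '-1/46', '-1/46', '0/44', '0/43', '0/48', '-1/48', '-1/48', '0/51', '0/47', '0/47', '2/53', '19/142', '4/126']
232 ['-1/47', '0/46', '-1/46', '-1/46', '9/50', '-1/44', '2/49', '-1/48', '-1/48', '-1/48', '0/48', '0/48', '0/45', '13/111', '19/145', '2/124']
234 ['-1/45', '-2/47', '-1/47', '2/48', '69/101', '-1/44', '17/131', '1/55', '1/52', '0/48', '0/48', '-1/48', '2/54', '19/1
[... 864 characters left out ...]
0/156', '22/167', '21/165', '18/141', '5/127', '0/122', '0/123', '0/208', '0/101']
248 ['22/169', '21/169', '21/167', '18/138', '1/250', '0/235', '0/178', '0/160', '22/166', '22/158', '16/142', '2/128', '0/119', '-1/198', '1/143', '0/99']
250 ['22/169', '22/169', '21/167', '19/138', '0/252', '0/252', '0/251', '1/231', '6/114', '19/153', '6/221', '1/136', '0/146', '-2/210', '-1/101', '1/98']
252 ['22/169', '22/170', '22/168', '18/139', '0/252', '0/252', '0/252', '0/253', '10/217', '15/173', '5/193', '0/167', '0/250', '0/177', '0/98', '1/97']
254 ['22/168', '22/169', '21/156', '16/151', '0/252', '-1/252', '0/253', '0/253', '0/252', '2/236', '1/165', '-1/241', '-1/251', '1/108', '1/98', '1/97']
```

Emit:
{"api": "move_arm", "payload": {
  "rows": [
    [0,0,8,0,0],
    [0,0,10,0,0],
    [0,0,15,0,0],
    [0,0,25,0,0],
    [-20,0,30,0,0],
    [-40,0,20,0,0],
    [-40,0,10,0,0],
    [-40,0,0,0,0],
    [-30,30,0,0,0],
    [0,45,0,0,0],
    [0,45,0,0,0],
    [0,45,0,0,0]
  ]
}}

```text
time: 8.75
tool_pos: [0.3879, 0.1729, 0.1966]
tool_rot: [3.141, 0.002, -3.129]
contact_force: [0.6, 0.4, 1.3]
opening: 0.0458
grip_force: 0.0
```

Emit:
{"api": "move_arm", "payload": {
  "rows": [
    [0,45,0,0,0],
    [0,45,0,0,0],
    [0,45,0,0,0],
    [0,45,0,0,0],
    [0,0,0,0,0]
  ]
}}

```text
time: 9.25
tool_pos: [0.3876, 0.3559, 0.1959]
tool_rot: [3.139, 0.001, -3.124]
contact_force: [-0.6, -0.4, 0.2]
opening: 0.046
grip_force: 0.0
```

```bash
python3 - <<'E'
from h import *
s=monitor.observe();print(s["time"],s["tool_pos"],s["contact_force"])
for n in("top","scene"):
    i=vision.read_camera(n)[:,:,::-1].copy();cv2.imwrite(f"pics/{n}end.png",i)
    j=cv2.imread(f"pics/{n}0.png");d=(np.abs(i.astype(int)-j).max(2)>30).astype(np.uint8)
    k,_,st,_=cv2.connectedComponentsWithStats(d);print(n,[q.tolist() for q in st[1:] if q[4]>12])
    if n=="top":
        a=i[185:292,362:400].astype(int);m=((a[...,2]-a[...,0]>6)&(a[...,1]<200));print("block px in lane",m.sum())
        a=j[185:292,362:400].astype(int);m=((a[...,2]-a[...,0]>6)&(a[...,1]<200));print("before",m.sum())
E
```

```text
9.25 [0.38755664 0.35587717 0.19589936] [-0.5799848  -0.43503587  0.18909532]
top [[365, 215, 29, 40, 1065], [0, 284, 235, 196, 18624], [0, 317, 3, 38, 62], [3, 321, 9, 7, 35], [207, 404, 69, 15, 761], [284, 406, 24, 14, 201], [331, 423, 26, 14, 201], [382, 424, 25, 22, 159], [286, 456, 17, 22, 254], [0, 462, 9, 18, 112], [34, 472, 13, 8, 51]]
block px in lane 76
before 659
scene [[12, 0, 107, 101, 5315], [88, 98, 4, 12, 17], [27, 107, 124, 79, 3040], [144, 147, 5, 5, 16], [116, 160, 4, 6, 20], [112, 182, 14, 10, 60], [332, 244, 37, 34, 792], [90, 272, 86, 50, 2030], [110, 329, 57, 31, 685], [173, 363, 14, 23, 213], [1, 375, 14, 7, 54], [32, 381, 80, 99, 4015], [20, 382, 16, 12, 74], [30, 393, 14, 49, 352], [112, 417, 54, 63, 1083], [27, 445, 7, 6, 19], [8, 473, 8, 7, 21]]
```

```bash
python3 - <<'E'
from h import *
i,j=[cv2.imread(f"pics/scene{k}.png").astype(int) for k in("end","0")]
for v in range(228,252,2): print(v,[f"{i[v,u,2]-i[v,u,0]}/{i[v,u,1]}" for u in range(346,385,3)],"|",[f"{j[v,u,2]-j[v,u,0]}/{j[v,u,1]}" for u in range(346,385,3)])
a=cv2.imread("pics/topend.png")[185:292,362:400].astype(int);m=((a[...,2]-a[...,0]>6)&(a[...,1]<200))
y,x=np.nonzero(m);print(np.percentile(y+185,[0,10,50,90,100]),np.percentile(x+362,[0,10,50,90,100]))
E
```

```text
228 ['-1/59', '0/165', '1/161', '1/164', '1/162', '1/171', '0/215', '0/243', '0/251', '-1/251', '0/250', '0/249', '0/249'] | ['0/53', '0/160', '1/156', '1/158', '0/157', '0/166', '1/210', '0/240', '0/250', '0/250', '0/249', '0/248', '0/248']
230 ['0/58', '0/158', '0/130', '0/152', '0/161', '1/164', '0/162', '0/160', '-1/201', '0/247', '0/249', '0/249', '0/249'] | ['0/53', '0/151', '0/126', '0/147', '1/156', '0/159', '0/158', '-1/156', '0/196', '0/245', '1/248', '1/248', '0/248']
232 ['0/72', '0/160', '-1/142', '0/122', '1/103', '0/137', '0/161', '0/153', '0/162', '0/174', '0/218', '0/242', '0/250'] | ['1/65', '0/154', '1/137', '0/116', '1/97', '0/131', '0/156', '0/148', '0/158', '0/168', '-1/213', '1/240', '0/248']
234 ['4/198', '0/151', '0/178', '-1/112', '6/96', '8/97', '6/102', '1/159', '0/162', '0/166', '-1/166', '0/173', '0/215'] | ['3/192', '0/145', '-1/172', '0/106', '1/96', '0/96', '1/98', '1/154', '0/157', '1/161', '0/162', '0/167', '0/210']
236 ['3/208', '-1/139', '-1/168', '0/102', '8/104', '8/101', '8/100', '1/162', '0/163', '1/166', '0/167', '1/164', '0/163'] | ['3/203',
[... 1183 characters left out ...]
, '1/164', '0/165'] | ['16/190', '14/138', '62/189', '13/165', '3/232', '1/210', '0/159', '0/150', '1/164', '0/166', '0/161', '1/158', '0/159']
248 ['3/138', '0/228', '0/252', '0/251', '0/250', '0/250', '0/247', '0/175', '0/162', '1/160', '2/178', '1/148', '0/160'] | ['14/138', '15/178', '62/169', '14/151', '12/128', '15/187', '2/229', '1/161', '1/156', '0/155', '2/172', '2/142', '0/155']
250 ['0/166', '0/251', '0/252', '0/251', '0/251', '0/250', '0/250', '0/251', '0/235', '0/224', '3/229', '1/128', '0/142'] | ['18/168', '17/181', '47/162', '16/177', '15/154', '16/182', '10/113', '12/184', '0/232', '0/218', '2/226', '1/123', '0/135']
[198.  217.5 289.  291.  291. ] [362. 363. 384. 396. 399.]
```

```bash
python3 - <<'E'
from h import *
t=.01415;R=np.array([[np.cos(t),-np.sin(t)],[np.sin(t),np.cos(t)]]);org=np.array([.6376,-.0251])
for u,v in((376,238),(377,247),(361,234),(358,241),(366,243)):
    o,r=ray("scene",u,v);b=np.r_[R.T@(o[:2]-org),o[2]];d=np.r_[R.T@r[:2],r[2]]
    print((u,v),[((b+d*(x-b[0])/d[0])*1e3).round(0).astype(int).tolist() for x in(0,.01,.02,.03,.04,.06,.08)])
for f in("s655","sceneend","s750"):
    i=cv2.imread(f"pics/{f}.png").astype(int);print(f)
    for v in range(230,250): print(v,"".join("#" if 6<=i[v,u,2]-i[v,u,0]<=13 and 85<i[v,u,1]<150 else ("f" if i[v,u,2]-i[v,u,0]>13 else ("." if i[v,u,1]>140 else ":")) for u in range(345,395)))
E
```

```text
(376, 238) [[0, -16, 92], [10, -13, 85], [20, -9, 77], [30, -6, 70], [40, -2, 62], [60, 5, 47], [80, 12, 32]]
(377, 247) [[0, -21, 73], [10, -17, 65], [20, -14, 57], [30, -10, 50], [40, -7, 42], [60, 1, 26], [80, 8, 10]]
(361, 234) [[0, 14, 90], [10, 18, 82], [20, 22, 75], [30, 26, 67], [40, 30, 59], [60, 39, 44], [80, 47, 29]]
(358, 241) [[0, 19, 72], [10, 23, 64], [20, 27, 56], [30, 31, 48], [40, 35, 40], [60, 44, 24], [80, 52, 9]]
(366, 243) [[0, 2, 73], [10, 6, 66], [20, 10, 58], [30, 14, 50], [40, 18, 42], [60, 25, 26], [80, 33, 11]]
s655
230 :..........::::#ffffffffffff............f##fff#:::
231 ::........:::::#fffffffffff#............###ff#::::
232 ::.......::::::#fffffffffff.............:##f#:::::
233 ::......:::::::ffffffffffff............:::::::::::
234 ::.....::::::#:ffffffffffff............:::::::::::
235 :::...:::::::#:fffffffffff#...........::::::::::::
236 :::..::::::::#:fffffffffff...........:::::::::::::
237 ::::::::::::##:fffffffffff#:::::::::.:::::::::::::
238 ::::::::::::##:ffffffffff#########:::::::::::::::.
239 :::.:::.::::###fffffffff##########::::::::::::::..

[... 2063 characters left out ...]
fff:::::#######fffff#:::::#ffff::::::::.
238 ::::::::::ff::::::::::###ffffffff##fffff#:::::::..
239 :::::::::fff::::::::::::#ffffffffffffff#:::::::...
240 :::::::::ffff#::::::::::#fffffffffffff#:::::::....
241 #:::::::::ffff##::::::::#ffffffffffff#:::::::....:
242 ff#:::::::ffff#####:::::#ffffffffffff#::::::....::
243 fffff#:::::ff#..:#####::#fffffffffff#:::::::...:::
244 ffffffff#:#ff#.....:####ffffff##fff#:::::::....:::
245 fffffffffffff.........:#ffffff##ff#:::::::....::::
246 ffffffffffff............ffffffffff:::::::....:::::
247 ffffffffffff............fffffffff#::::::....::::::
248 ffffffffffff............ffffffff#.::::::....::::::
249 ffffffffffff............fffffff..::::::....:::::::
```

```bash
python3 -c "
from h import *
print(workorder.hand_in())"
```

```text
the job is handed in; nothing more can be done
None
```

I handed the job in: the pin block was pushed under the held flap and is in the pit. The last camera pictures show the lane empty, no visible change in the flap, wing, lock cylinder or padlock from the start, and the arm clear. The block seems to be standing on end against the pit's back wall, which should still meet the height limit. I worked that out from pixel measurements, because I had used all ten picture views, and the hand-in gave no verdict.

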